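# Clamp the batten in the boring jig and index it to the first hole

## Robot

A 6-joint arm with a two-finger parallel gripper is mounted at the origin on a cart in front of the work surface, level with it; the furniture and walls round the work are solid. World frame = base frame: x ahead of the robot, y to its left, z up, the work surface at z = 0. Lengths are in m, angles in rad, forces in N, time in s.
With the tool pointing down it reaches from about 0.3 to 0.875 m from the base axis. Payload 6.4 kg.
Tool frame: the origin (TCP) lies on the centre line of the jaws, within the pads' length; the fingertips stand 14 mm ahead of it and the grasp point (between the pads) lies 5 mm behind it; z points along the fingers, y is the direction in which the jaws open and shut (so a half turn about z gives the same grasp; the last joint's range is limited). The gripper opens to 85 mm and grips with 20 to 120 N. Pads are 22 mm wide; open, the fingers measure 114 mm over their backs; the gripper's body (76 mm by 85 mm) begins 54 mm behind the grasp point. The pads swing forward as they close: fully open they stand 13 mm farther back than shut.
Start: joints at [1.017, 0.181, 1.607, -0, 1.354, -0.206], TCP at [0.196, 0.541, 0.245] pointing down, gripper open.
Joint ranges: [-2.99, 2.99], [-0.89, 2.07], [0.3, 2.58], [-1.14, 4.28], [0, 2.63], [-3.12, 3.12]. Speed limits (rad/s): [2.57, 2.57, 3.01, 3.14, 3.14, 3.14].

## Interface

Orientations are given as a unit quaternion [w, x, y, z].
In Python, from bench import * gives the robot as it stands.
- The arm moves only by the tool servo_tool, never from a script. Its argument "plan" is a list that holds one entry, the list of rows, each a list of 5 numbers: the shift along the world's x, y, z in m, then the turn about the world's z in rad, then the gripper command: -1 is shut, 1 is fully open, values between are in proportion. In form: [[[tx, ty, tz, roll, claw], ...]]. A call has 1 to 8 rows; each row shifts and turns the commanded pose from where the row before left it; what a row does not reach is not made up. A row lasts 1/10 s, in which the tool goes at most 50 mm and 8.59 degrees, less where a joint would pass 70% of its speed; a pose out of reach is approached as far as the arm can. A call with a gripper value outside its range is refused whole. The fingers move at their own pace and stop on an object; the grip force is fixed at half the most. Time passes only in rows, so rows that do not move let the fingers close. It gives the time, the measured TCP pose, the force and the opening at its end, in the units of the state.
- get_obs(): the state, without advancing time (a new reading comes with each control period).
- camera(name): name is "scene" or "top" or "wrist"; returns a dict with "img" (480x640x3 uint8, blue, green, red), "camera_matrix" (3x3 intrinsics, pixels), "rvec" (rotation vector, rad) and "tvec" (3), from world to camera coordinates, as OpenCV has them. Camera axes: x right, y down, z forward; pixel columns grow to the right and rows downward; lengths in m; the calibration is good to about 2 mm. The wrist camera is an equidistant fisheye: a pixel r from the principal point sees the ray r / f radians off the axis. A picture is of the moment at which its call begins. There is no depth.
- hand_in(): hands the job in, once; it reports no verdict.
Trained networks look in a picture, given as the dict that the camera call returned (one of the last four; its "shot" number tells which), for a name from the list of things; names that differ only in an ending like _2 or _b are one class to them, and where a whole thing is asked for, a point or a joint stands for the part that bears it (a point fixed in the world has none). Each returns a list of dicts, best first, with "conf" (0 to 1); they miss things now and then, are a little off and sometimes report something else, mostly with a low value. They report only what shows in the picture. A call takes as long as a camera call.
- trace(picture, thing): "mask" (480x640 bool, what is visible of it) and "rect" ([left, top, right, bottom] as shares, 0 to 1, of the picture: columns of its width, rows of its height, round what is visible of it).
- pinpoint(picture, thing): "centre" ([row, column] as shares, 0 to 1, of the picture: columns of its width, rows of its height: a listed point, or the origin of a listed thing).
The state is a dict: "time_s": time; "q": joint angles; "dq": joint speeds; "joint_efforts": joint torques, N m; "eef_pos": TCP position; "eef_rot": TCP orientation; "wrist_force": force on the tool from outside, world axes, zero at the start; "torque": the same for the moment, N m; "opening": opening from 0.0 (shut) to 1.0 (fully open).
Only numpy, scipy, OpenCV 4.12 (cv2) and the standard library are available. Lean on these libraries where they do the work, as an engineer would, in place of code of your own. Each camera call takes 0.05 s, during which the arm holds its last target.

## Task

A batten has been laid in the hole-boring jig, against its back fence and end stop. Close the toggle clamp on it by pushing the raised handle over and down until it locks; then pull up the spring index knob, slide the carriage exactly one notch towards the drill guide, and let the knob drop home in the new notch. The batten must stay seated and clamped, and the other things on the bench are to be left alone.

Things in the scene. Friction and masses are not known exactly. Their poses are not given: they have to be found in the camera images.
- jig: Fixed base of the boring jig: plywood board 190 x 260 x 15 mm screwed to the bench, with two rails, notched index bar, drill guide. Origin: centre of its underside. Below, (x, y, z) are mm in this frame: x from the handle side towards the back fence, y along the rails towards the drill guide, z up. Clear of the jig the bench is open, but a bench vice (up to z 125) stands to its -y side.
- next_notch (a point): Middle of the notch the pin must go to, at the bar's top: (-78, 26, 30). The steel index bar lies along y at x -78, 14 wide, with four notches 10 wide, 8 deep, at y -6 (start), 26, 58, 90.
- bush (a point): Top of the steel drill bush, (32, 92, 90). The drill guide is a grey arm with this bush, x 17 to 92, y 77 to 107, z 68 to 90, on a post at x 76 to 92.
- carriage (a joint): Steel carriage sliding along y on the rails. m: 0 in the loading notch where it starts, +0.032 one notch nearer the drill guide, then 0.064, 0.096. Friction about 2 N, 1 mm play with the pin in; only the pin locates it. Plate top z 44, at the start x -60 to 72, y -110 to 14. It carries clamp, plunger, fence and end stop.
- seat (a point): Point on the carriage's top where the centre of the batten's underside lies when the batten touches fence and stop; at the start (33, -10, 44). Axes as the jig's.
- knob (a point): Middle of the black round pull knob of the index plunger: grip part 25 mm across, z 67 to 81, above it a rim 29 across, top z 89. At the start (-78, -6, 75); moves with carriage and plunger. Below it a housing 18 mm across reaches z 61, on an ear of the carriage (top z 44, x -95 to -59, 36 wide).
- plunger (a joint): Rise of the spring plunger, m: 0 fully home in a notch, stop at 0.012. The 8 mm round-ended pin sits 7 mm deep, so it is clear of the bar above 0.007. Spring force down 5 N at 0, 10 N at 0.012. Let go between notches it rests on the bar at 0.007 and drops in when over a notch.
- handle_end (a point): Centre of the round end of the clamp's black handle: a 17 mm thick bar, 120 mm long from its pivot, outer 70 mm is the grip. It swings in the vertical plane y -70 (at the start; moves with the carriage). Open about (-60, -70, 184). Locked (-125, -70, 96), lying nearly level. It closes with 2 to 5 N on the grip, towards -x then down; the last bit snaps over centre onto a stop and stays (2 N up reopens it).
- handle_pivot (a point): Pivot of the handle, on the clamp arm: about (-23, -70, 70) open, (-6, -70, 82) locked. The line pivot to handle_end leans at 108 deg open, 173 deg locked, from +x towards +z in the x-z plane. It starts fully open and by friction stays where it is left.
- clamp_arm (a joint): Swing of the hold-down arm, rad: 0 fully open (raised 70 deg), about 1.21 locked (level, over the batten). The handle drives it through a link. Raised, its end is at about (15, -70, 125).
- clamp_pad: Rubber-tipped spindle at the end of the clamp arm, 18 mm across; origin: centre of its underside. Locked it presses on the batten's top with 10 to 18 N (sprung) at (34, -70, 64) with the carriage at its start.
- batten: Planed wooden batten 60 x 180 x 20 mm, loose on the carriage, along y, top at z 64; one long side at the back fence (16 high), one end at the end stop (16 high) on the side away from the drill guide; its other end sticks out beyond the carriage. Origin: centre of its underside.
- tape: Roll of brown tape, 101 mm across, 24 high, flat on the bench, a bystander. Origin: centre of its underside.
- driver: Screwdriver with a green handle, 190 mm long, 25 thick, lying on the bench beyond the vice, a bystander; right of it stands a tall steel cabinet, close to the arm at its start. Origin: centre of its underside.
- spare_block: Wooden block 45 x 110 x 35 mm on the bench, a bystander. Origin: centre of its underside.

How it is judged:
On the way, in this order (a step that is already met when the one before it is completed fails the run):
1. the clamp is locked on the batten while the carriage still stands in the loading notch (z of handle_end in the frame of jig below 0.103 m and contact force between clamp_pad and batten above 6 N and value of joint carriage below 0.004 m), for 0.2 s.
2. the index plunger is pulled clear of its notch (value of joint plunger above 0.0065 m), for 0.05 s.
At the end, for the whole second after the job is handed in: The carriage stands one notch on (32 mm, within 2.5 mm) at rest with the plunger fully down (within 1.5 mm); the clamp handle lies locked (its end below 103 mm) and the pad presses on the batten with more than 6 N; the batten is within 6 mm of its seat against fence and stop and lies flat (value of joint carriage between 0.0295 and 0.0345 m and value of joint plunger below 0.0015 m and z of handle_end in the frame of jig below 0.103 m and contact force between clamp_pad and batten above 6 N and x of batten in the frame of seat between -0.006 and 0.006 m and y of batten in the frame of seat between -0.006 and 0.006 m and z of batten in the frame of seat between -0.003 and 0.003 m and velocity of joint carriage below 0.005 m/s); the robot touches nothing.
It fails at once if the roll of tape is moved by more than 20 mm (distance of tape from where it was at the start of the episode above 0.02 m).
It fails at once if the screwdriver is moved by more than 20 mm (distance of driver from where it was at the start of the episode above 0.02 m).
It fails at once if the spare wood block is moved by more than 20 mm (distance of spare_block from where it was at the start of the episode above 0.02 m).
It also fails if it takes over 51 s, if anything falls off the work surface, if the arm or the gripper's body presses on something with over 40 N, if the wrist force passes 120 N, or if a joint passes its speed limit or range.

## Working session

There is one attempt and no reset: what is moved stays moved. The work goes in short steps, Python scripts to look and compute and a tool call to move; the robot and the scene stay as the last step left them, time stands still between calls to the robot, and variables do not carry over. Pictures are saved under pics/ and viewed, and the job is handed in when it is done.

Besides the shell and the picture viewer there is one more tool, called after "Emit:" as name(argument=value, ...), one argument or row to a line, values as JSON. servo_tool: Moves the arm, as the interface text tells. Its arguments: {"type":"object","properties":{"plan":{"type":"array"}},"required":["plan"]}

```bash
mkdir -p pics
cat > h.py <<'E'
from bench import *
import numpy as np, cv2
def shots():
    return {n:camera(n) for n in ("scene","top","wrist")}
E
python3 - <<'E'
from h import *
print(get_obs())
for n in ("scene","top","wrist"):
    c=camera(n); cv2.imwrite(f"pics/a_{n}.png",c["img"]); print(n,c["camera_matrix"].tolist(),c["rvec"],c["tvec"],c["shot"])
    for t in ("handle_end","handle_pivot","knob","next_notch","bush","seat","jig"):
        r=pinpoint(c,t)
        print(t,[(round(x["conf"],2),round(x["centre"][1]*640,1),round(x["centre"][0]*480,1)) for x in r[:2]])
print(get_obs()["time_s"])
E
```

```text
{'time_s': 0.0, 'q': array([ 1.01668489e+00,  1.81569412e-01,  1.60802263e+00, -4.17552916e-06,
        1.35379030e+00, -2.06326000e-01]), 'dq': array([-1.52309583e-03,  8.60085953e-04,  6.06745551e-04,  1.30724349e-03,
       -3.90602474e-05, -1.12813419e-03]), 'joint_efforts': array([ 1.08884735e-04, -4.44890964e+01, -3.51325643e+01, -4.33441201e-04,
        9.41467501e-03,  4.56530643e-06]), 'eef_pos': array([0.19568079, 0.54011029, 0.24436111]), 'eef_rot': array([-3.30204915e-04,  1.73017146e-01,  9.84918406e-01, -8.31693937e-04]), 'wrist_force': array([1.03293014, 0.17761978, 0.49066103]), 'torque': array([ 0.06882426, -0.00792051, -0.00542444]), 'opening': 1.0023753298673683}
scene [[507.9975297797692, 0.0, 311.149827830853], [0.0, 507.9975297797692, 238.60370748758692], [0.0, 0.0, 1.0]] [ 0.83614631 -2.46506888  1.1747709 ] [0.60243632 0.17516851 1.34172864] 1
handle_end [(0.65, 279.6, 250.2)]
handle_pivot [(0.82, 294.0, 263.6), (0.54, 317.5, 231.8)]
knob [(0.68, 317.1, 277.9)]
next_notch [(0.66, 316.4, 299.5)]
bush [(0.98, 268.6, 300.8)]
seat [(0.69, 275.0, 286.9)]
jig []
top [[622.3300386537647, 0.0, 317.4758474820378], [0.0, 622.3300386537647, 239.29081250121928], [0.0, 0.0, 1.0]] [ 2.16562776 -2.22558937  0.07867879] [0.26583179 0.56904529 1.43681812] 2
handle_end [(0.49, 299.0, 252.5)]
handle_pivot [(0.75, 261.1, 257.2), (0.69, 286.3, 242.2)]
knob [(0.7, 286.7, 242.6), (0.57, 280.4, 279.9)]
next_notch [(0.86, 269.3, 287.1)]
bush [(0.86, 214.8, 267.0)]
seat [(0.85, 251.9, 238.5), (0.41, 281.8, 280.5)]
jig [(0.75, 258.0, 254.0)]
wrist [[371.64829954431775, 0.0, 316.06707004556904], [0.0, 371.64829954431775, 241.66736342132864], [0.0, 0.0, 1.0]] [-2.37071954 -1.65997149 -0.24358524] [-0.57542448 -0.03616698  0.37916935] 3
handle_end []
handle_pivot []
knob []
next_notch []
bush []
seat []
jig []
1.2
```

View pics/a_scene.png

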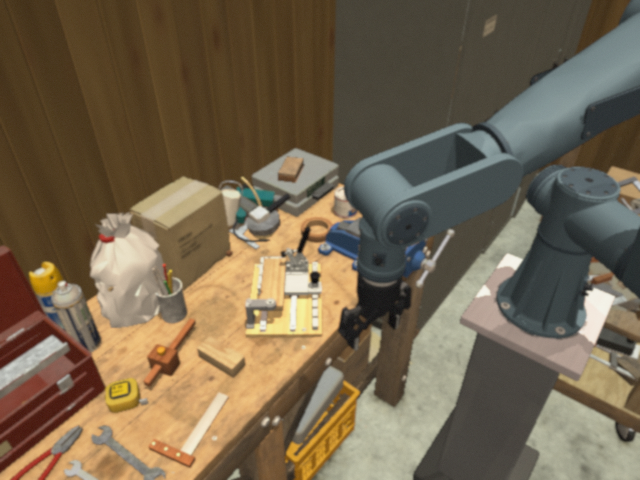

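View pics/a_top.png

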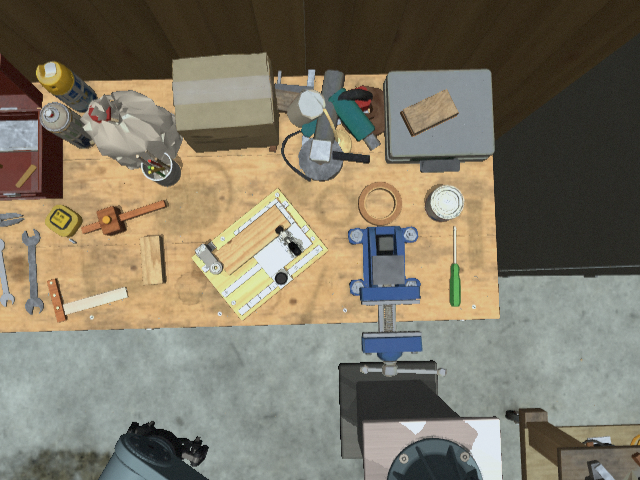

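View pics/a_wrist.png

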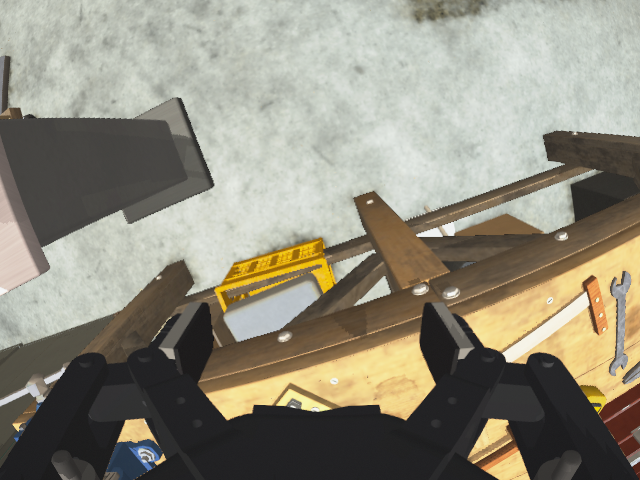

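Run:
```python
import cv2
a=cv2.imread("pics/a_scene.png")[210:350,230:345];b=cv2.imread("pics/a_top.png")[180:330,180:340]
cv2.imwrite("pics/z1.png",cv2.resize(a,None,fx=4,fy=4,interpolation=cv2.INTER_CUBIC)[:600])
cv2.imwrite("pics/z2.png",cv2.resize(b,None,fx=4,fy=4,interpolation=cv2.INTER_CUBIC))
```

```text
(no output)
```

View pics/z1.png

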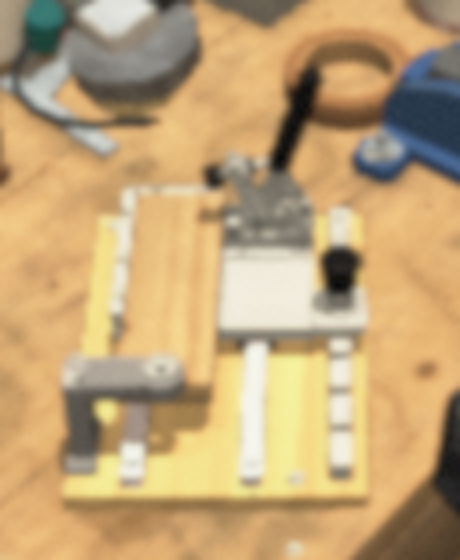

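View pics/z2.png

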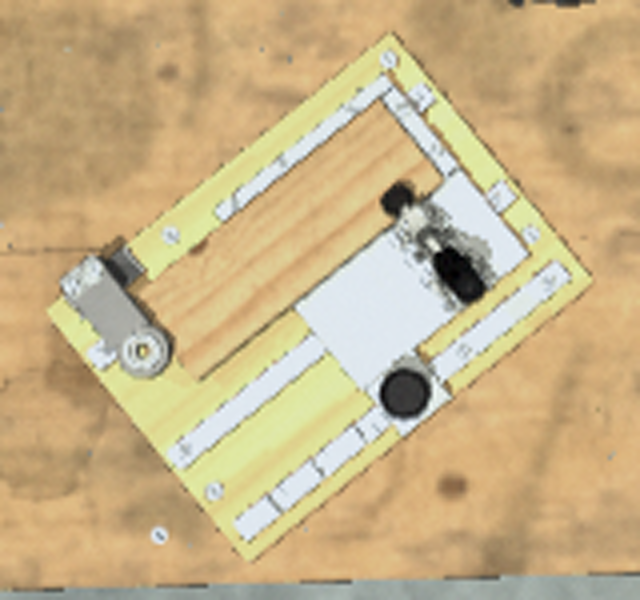

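```bash
cat >> h.py <<'E'
import pickle,os
def proj(c,P):
    P=np.atleast_2d(P).astype(float)
    return cv2.projectPoints(P,c["rvec"],c["tvec"],c["camera_matrix"],None)[0][:,0]
def projfish(c,P):
    P=np.atleast_2d(P).astype(float)
    return cv2.fisheye.projectPoints(P[:,None],c["rvec"],c["tvec"],c["camera_matrix"],np.zeros(4))[0][:,0]
def J(x,y,z,p=None):
    p=np.load("jig.npy") if p is None else p
    c,s=np.cos(p[2]),np.sin(p[2]); x,y=x/1000,y/1000
    return np.array([p[0]+c*x-s*y,p[1]+s*x+c*y,z/1000+(p[3] if len(p)>3 else 0)])
E
python3 - <<'E'
from h import *
from scipy.optimize import least_squares
T=camera("top");S=camera("scene")
top=[((95,-130,15),(278,188)),((-95,-130,15),(328,250)),((-95,130,15),(242.5,320)),((95,130,15),(192,257.5)),((-78,-6,89),(281.25,278.25)),((32,92,90),(216,268)),((-60,-70,184),(298,253))]
sc=[((-95,130,15),(321.75,334.25)),((95,130,15),(246.25,334.25)),((32,92,90),(270,302.5)),((-60,-70,184),(308,229.5)),((-78,-6,89),(315,274))]
def f(p):
    r=[]
    for c,l in((T,top),(S,sc)):
        r.append((proj(c,[J(*a,p) for a,_ in l])-np.array([b for _,b in l])).ravel())
    return np.concatenate(r)
best=None
for y0 in np.arange(-3,3.2,.8):
    s=least_squares(f,[0.55,0.2,y0,0],loss="soft_l1")
    if best is None or s.cost<best.cost: best=s
print(best.x,np.degrees(best.x[2]),best.cost); print(f(best.x).reshape(-1,2).round(1))
np.save("jig.npy",best.x)
for n,a in dict(jig=(0,0,0),knob=(-78,-6,75),hend=(-60,-70,184),hpiv=(-23,-70,70),lock=(-125,-70,96),notch=(-78,26,30)).items(): print(n,J(*a).round(4))
# handle end and knob triangulated independently
def ray(c,uv):
    R=cv2.Rodrigues(c["rvec"])[0]; d=R.T@np.linalg.inv(c["camera_matrix"])@np.array([*uv,1]); return -R.T@c["tvec"],d/np.linalg.norm(d)
for a,b in (((298,253),(308,229.5)),((281.25,278.25),(315,274)),((216,268),(270,302.5))):
    A=np.zeros((3,3));v=np.zeros(3)
    for o,d in (ray(T,a),ray(S,b)):
        M=np.eye(3)-np.outer(d,d);A+=M;v+=M@o
    print(np.linalg.solve(A,v).round(4))
E
```

```text
[ 0.54652838  0.38572574  0.65455945 -0.00788019] 37.50349391281 3.7345997019654096
[[-0.3 -0.3]
 [ 0.6  0.2]
 [-0.5  0.5]
 [-0.8 -0.3]
 [ 0.1 -0.3]
 [-0.2 -0.7]
 [-0.2 -1.2]
 [ 1.  -0.3]
 [-0.  -0.1]
 [ 0.8 -0.6]
 [ 0.5  1.2]
 [ 0.6  0.7]]
jig [ 0.5465  0.3857 -0.0079]
knob [0.4883 0.3335 0.0671]
hend [0.5415 0.2937 0.1761]
hpiv [0.5709 0.3162 0.0621]
lock [0.49   0.2541 0.0881]
notch [0.4688 0.3589 0.0221]
[0.5403 0.2942 0.181 ]
[0.4885 0.3342 0.0839]
[0.5157 0.4791 0.0805]
```

Run:
```python
from h import *
c=camera("wrist");R=cv2.Rodrigues(c["rvec"])[0]
print("cam pos",-R.T@c["tvec"],"axis",R[2],"right",R[0],"down",R[1])
from scipy.spatial.transform import Rotation as Q
o=get_obs();q=o["eef_rot"];print(Q.from_quat([q[1],q[2],q[3],q[0]]).as_matrix().round(3))
T=camera("top")
K=T["camera_matrix"];RT=cv2.Rodrigues(T["rvec"])[0];C=-RT.T@T["tvec"]
for uv in ((350,235),(350,300),(420,300),(362,352),(346,372)):
    d=RT.T@np.linalg.inv(K)@np.array([*uv,1])
    for z in (0.0,0.125): print(uv,z,(C+d*(z-C[2])/d[2]).round(3))
```

```text
cam pos [0.1271966  0.56578581 0.37400591] axis [ 0.26931909 -0.09736045 -0.95811699] right [3.41941368e-01 9.39721081e-01 6.25882313e-04] down [ 0.9003018  -0.3277884   0.28637639]
[[-0.94   0.341 -0.   ]
 [ 0.341  0.94  -0.   ]
 [ 0.    -0.    -1.   ]]
(350, 235) 0.0 [0.585 0.173 0.   ]
(350, 235) 0.125 [0.577 0.181 0.125]
(350, 300) 0.0 [0.432 0.178 0.   ]
(350, 300) 0.125 [0.437 0.185 0.125]
(420, 300) 0.0 [0.428 0.013 0.   ]
(420, 300) 0.125 [0.433 0.035 0.125]
(362, 352) 0.0 [0.311 0.153 0.   ]
(362, 352) 0.125 [0.326 0.163 0.125]
(346, 372) 0.0 [0.265 0.192 0.   ]
(346, 372) 0.125 [0.284 0.199 0.125]
```

Emit:
servo_tool(
  plan=[
    [[0.03,-0.022,0.02,-0.071,-1],[0.036,-0.028,0.01,-0.071,-1],[0.036,-0.028,0.01,-0.071,-1],[0.036,-0.028,0.01,-0.071,-1],[0.036,-0.028,0.01,-0.071,-1],[0.036,-0.028,0.01,-0.071,-1],[0.036,-0.028,0.01,-0.071,-1],[0.036,-0.028,0.01,-0.071,-1]],
  ],
)

```text
time_s: 2.2
eef_pos: [0.4792, 0.3212, 0.3359]
eef_rot: [0.0, 0.443, 0.896, 0.0]
wrist_force: [0.6, 0.4, -0.1]
opening: -0.001
```

Emit:
servo_tool(
  plan=[
    [[0.032,-0.025,0.0,0,-1],[0.0,0.0,0,0,-1],[0,0,0,0,-1]],
  ],
)

```text
time_s: 2.5
eef_pos: [0.5103, 0.2969, 0.3349]
eef_rot: [-0.0, 0.443, 0.897, -0.0]
wrist_force: [-0.1, -0.7, -0.5]
opening: 0.0
```

Run:
```python
from h import *
print(get_obs()["eef_pos"])
c=camera("wrist"); s=camera("scene")
for n,x in (("w",c),("s",s)): cv2.imwrite(f"pics/b_{n}.png",x["img"]); pickle.dump(x,open(f"b_{n}.pkl","wb"))
im=c["img"].copy()
for n,a in dict(knobtop=(-78,-6,89),hend=(-60,-70,184),hpiv=(-23,-70,70),notch=(-78,26,30),bush=(32,92,90),c1=(-95,130,15),c2=(-95,-130,15)).items():
    for dz,col in ((0,(0,0,255)),(0.008,(0,255,0))):
        u=projfish(c,J(*a)+[0,0,dz])[0]; print(n,u.round(1)); cv2.circle(im,tuple(int(v) for v in u.round()),3,col,1)
cv2.imwrite("pics/b_wo.png",im)
for t in ("handle_end","knob","bush","next_notch"):
    print(t,[(round(x["conf"],2),round(x["centre"][1]*640,1),round(x["centre"][0]*480,1)) for x in pinpoint(c,t)[:2]])
```

```text
[0.51034576 0.29686683 0.33485066]
knobtop [320.7 163.9]
knobtop [320.8 164.6]
hend [344.1 252.3]
hend [344.8 255.5]
hpiv [369.7 220.3]
hpiv [370.7 221.9]
notch [320.  133.1]
notch [320.1 133. ]
bush [426.6  73.9]
bush [428.9  72.8]
c1 [305.6  50. ]
c1 [305.4  48.5]
c2 [306.9 255.6]
c2 [306.7 257.6]
handle_end [(0.82, 351.5, 254.9), (0.44, 420.6, 164.0)]
knob [(0.91, 329.8, 158.2)]
bush [(0.65, 433.6, 70.0)]
next_notch [(0.63, 324.7, 130.6)]
```

View pics/b_wo.png

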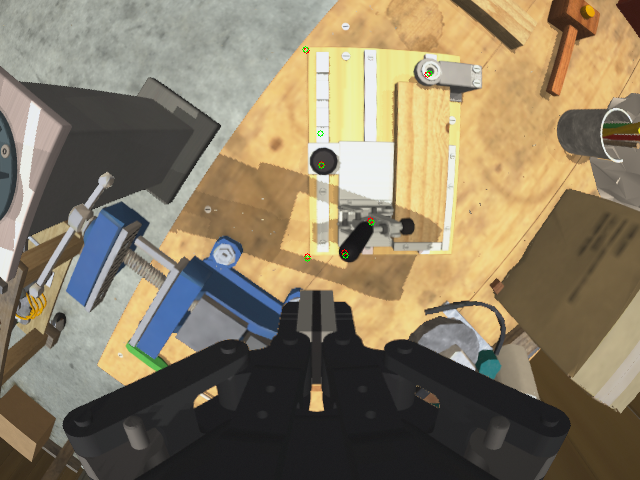

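View pics/b_s.png

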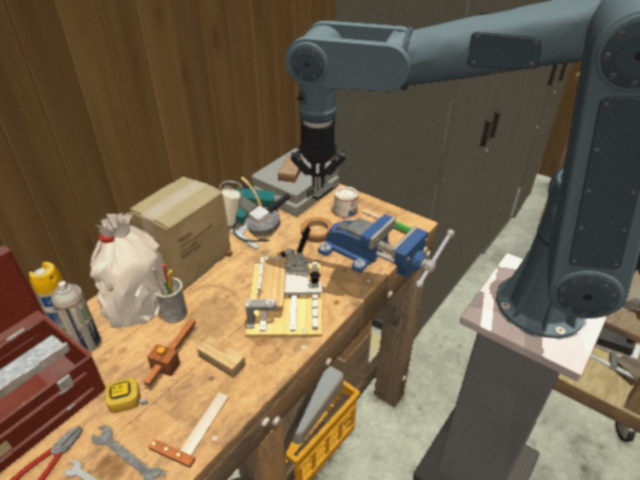

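Run:
```python
import cv2
a=cv2.imread("pics/b_w.png")[40:265,290:470]
cv2.imwrite("pics/z3.png",cv2.resize(a,None,fx=2.66,fy=2.66,interpolation=cv2.INTER_CUBIC))
```

```text
(no output)
```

View pics/z3.png

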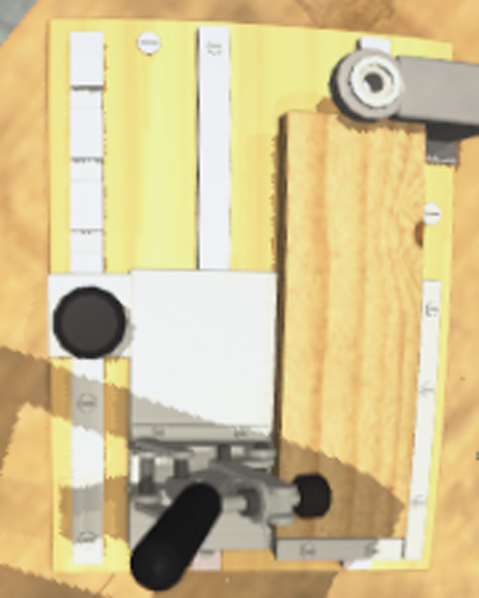

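Run:
```python
from h import *
from scipy.optimize import least_squares
T=camera("top");S=pickle.load(open("b_s.pkl","rb"));W=pickle.load(open("b_w.pkl","rb"))
top=[((95,-130,15),(278,188)),((-95,-130,15),(328,250)),((-95,130,15),(242.5,320)),((95,130,15),(192,257.5)),((-78,-6,89),(281.25,278.25)),((32,92,90),(216,268)),((-60,-70,184),(298,253))]
sc=[((-95,130,15),(321.75,334.25)),((95,130,15),(246.25,334.25)),((32,92,90),(270,302.5)),((-60,-70,184),(308,229.5)),((-78,-6,89),(315,274))]
wr=[((-78,-6,89),(323.5,160.7)),((32,92,90),(430.6,70.8)),((-95,130,15),(308.8,47.5)),((-95,-130,15),(310.3,253.5)),((95,-130,15),(451.7,254.3)),((-60,-70,184),(349.4,251.3))]
def f(p,which):
    r=[]
    for k in which:
        c,l,g=dict(T=(T,top,proj),S=(S,sc,proj),W=(W,wr,projfish))[k]
        r.append((g(c,[J(*a,p) for a,_ in l])-np.array([b for _,b in l])).ravel())
    return np.concatenate(r)
p0=np.load("jig.npy")
for w in ("W","TW","T","TSW"):
    for fz in (0,1):
        x0=p0 if fz else p0[:3]
        s=least_squares(f,x0,args=(w,),loss="soft_l1"); print(w,fz,s.x.round(4),round(s.cost,2))
        if w in("W","TW") and fz==0: print(f(s.x,w).reshape(-1,2).round(1).tolist())
        if w=="TW" and fz==0: np.save("jig.npy",s.x)
```

```text
W 0 [0.5472 0.3904 0.6542] 3.77
[[0.6, 0.6], [1.3, -0.8], [-0.6, -1.6], [-1.0, 1.6], [0.4, -0.1], [-0.3, 0.2]]
W 1 [ 0.5477  0.3902  0.6558 -0.0038] 2.05
TW 0 [0.5468 0.3894 0.656 ] 16.53
[[-2.1, -0.9], [-0.9, -0.1], [-2.4, 0.7], [-3.1, -0.4], [-1.7, -0.4], [-2.4, -0.7], [-2.1, -1.5], [-0.3, 1.2], [0.3, -0.5], [-1.5, -1.0], [-1.6, 2.1], [-0.1, 0.2], [-1.3, 0.9]]
TW 1 [ 0.5473  0.3894  0.6558 -0.004 ] 14.21
T 0 [0.5455 0.3847 0.6558] 2.29
T 1 [ 0.5461  0.3861  0.6554 -0.0177] 0.92
TSW 0 [0.5464 0.3896 0.6564] 20.48
TSW 1 [ 0.5471  0.3893  0.6569 -0.0043] 16.02
```

Emit:
servo_tool(
  plan=[
    [[0.035,0.014,0,0,-1],[0.035,0.014,0,0,-1],[0,0,-0.035,0,-1],[0,0,-0.035,0,-1],[0,0,-0.035,0,-1],[0,0,-0.02,0,-1],[0,0,0,0,-1]],
  ],
)

```text
time_s: 3.55
eef_pos: [0.5774, 0.3253, 0.2059]
eef_rot: [-0.003, 0.442, 0.897, -0.003]
wrist_force: [0.0, -0.2, -0.3]
opening: 0.003
```

Run:
```python
from h import *
print(get_obs()["eef_pos"],get_obs()["wrist_force"])
for n in ("wrist","scene","top"):
    c=camera(n); cv2.imwrite(f"pics/c_{n}.png",c["img"]); pickle.dump(c,open(f"c_{n}.pkl","wb"))
a=cv2.imread("pics/c_scene.png")[180:330,230:380];b=cv2.imread("pics/c_top.png")[180:330,180:340]
cv2.imwrite("pics/cz.png",np.hstack([cv2.resize(x,(400,400),interpolation=cv2.INTER_CUBIC) for x in (a,b)]))
```

```text
[0.57735131 0.3252878  0.20591515] [ 0.03360949 -0.22579209 -0.25325019]
```

View pics/c_wrist.png

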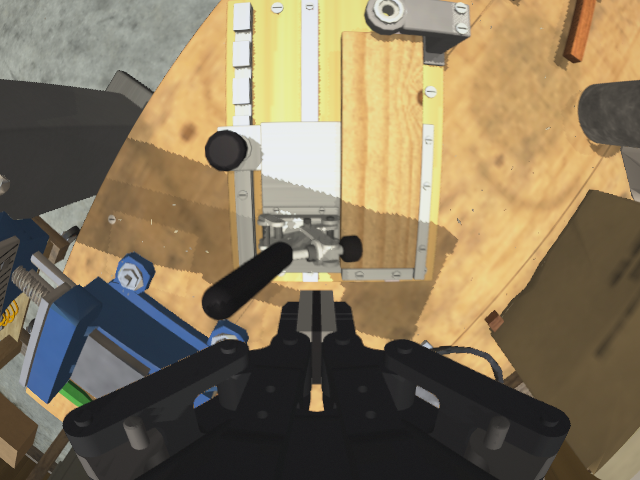

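View pics/cz.png

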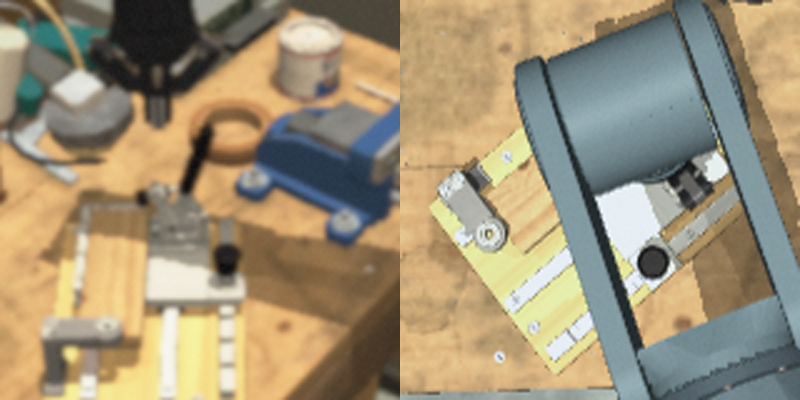

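```bash
cat >> h.py <<'E'
def ray(c,uv,fish):
    R=cv2.Rodrigues(c["rvec"])[0];K=c["camera_matrix"]
    if fish:
        x=(np.array(uv)-K[:2,2])/K[0,0];r=np.linalg.norm(x);d=np.array([*(x/r*np.sin(r)),np.cos(r)])
    else: d=np.linalg.inv(K)@np.array([*uv,1])
    d=R.T@d; return -R.T@c["tvec"],d/np.linalg.norm(d)
def tri(rs):
    A=np.zeros((3,3));v=np.zeros(3)
    for o,d in rs:
        M=np.eye(3)-np.outer(d,d);A+=M;v+=M@o
    P=np.linalg.solve(A,v); return P,[np.linalg.norm((np.eye(3)-np.outer(d,d))@(P-o)) for o,d in rs]
def inv(P,p=None):
    p=np.load("jig.npy") if p is None else p
    c,s=np.cos(p[2]),np.sin(p[2]);d=P[:2]-p[:2]; return (np.array([c*d[0]+s*d[1],-s*d[0]+c*d[1],P[2]])*1000).round(1)
E
python3 - <<'E'
from h import *
B=pickle.load(open("b_w.pkl","rb"));C=pickle.load(open("c_wrist.pkl","rb"))
np.save("jig.npy",[.5468,.388,.656])
for n,b,c in (("hend",(349.4,251.3),(219,301)),("knobtop",(323.5,160.7),(226,150)),("bush",(430.6,70.8),(388,11)),("tcp",None,None)):
    if b: P,e=tri([ray(B,b,1),ray(C,c,1)]);print(n,P.round(4),np.round(e,4),inv(P))
print(inv(get_obs()["eef_pos"]))
P=np.array([0.57735131, 0.3252878,  0.20591515]); print("tip px",projfish(C,P-[0,0,.014]))
E
```

```text
hend [0.5418 0.299  0.1859] [0. 0.] [-58.3 -67.5 185.9]
knobtop [0.4886 0.3378 0.082 ] [0.0001 0.0001] [-76.7  -4.3  82. ]
bush [0.5169 0.4832 0.0833] [0.0002 0.0002] [34.4 93.7 83.3]
[-10.9 -69.6 212.1]
tip px [[316.34179002 310.30968381]]
```

Emit:
servo_tool(
  plan=[
    [[0,0,-0.029,0,-1],[-0.0113,-0.0087,0,0,-1],[-0.0063,-0.0049,-0.002,0,-1],[-0.0063,-0.0049,-0.003,0,-1],[-0.0067,-0.0052,-0.005,0,-1],[-0.0067,-0.0052,-0.0055,0,-1],[0,0,0,0,-1]],
  ],
)

```text
time_s: 4.4
eef_pos: [0.5428, 0.2963, 0.167]
eef_rot: [0.001, 0.442, 0.897, 0.001]
wrist_force: [1.2, -1.5, 2.1]
opening: -0.004
```

Run:
```python
from h import *
np.save("jig.npy",[.5472,.3904,.6545])
o=get_obs();print(inv(o["eef_pos"]),o["wrist_force"])
for n in ("wrist","scene"):
    c=camera(n); cv2.imwrite(f"pics/d_{n}.png",c["img"])
a=cv2.imread("pics/d_scene.png")[180:330,230:380];b=cv2.imread("pics/d_wrist.png")[160:480,80:400]
cv2.imwrite("pics/dz.png",np.hstack([cv2.resize(x,(400,400),interpolation=cv2.INTER_CUBIC) for x in (a,b)]))
```

```text
[-60.8 -72.  167. ] [ 1.18325268 -1.52234815  2.12057084]
```

View pics/dz.png

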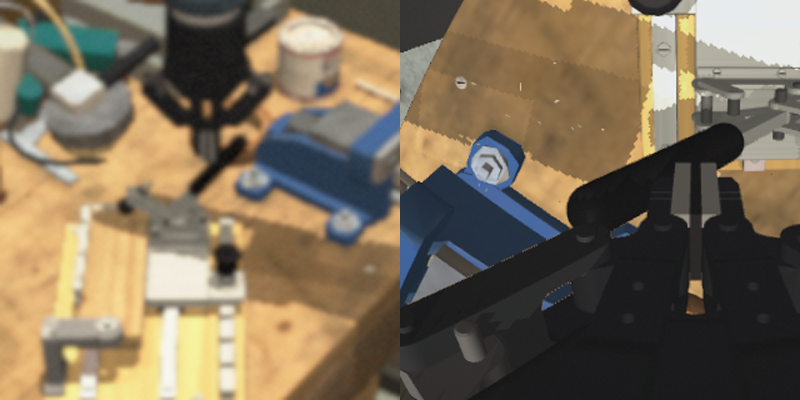

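Emit:
servo_tool(
  plan=[
    [[-0.0067,-0.0027,-0.007,0,-1],[-0.0055,-0.0043,-0.008,0,-1],[-0.004,-0.003,-0.01,0,-1],[-0.0024,-0.0018,-0.01,0,-1],[0,0,0,0,-1]],
  ],
)

```text
time_s: 5.0
eef_pos: [0.522, 0.2841, 0.1283]
eef_rot: [-0.002, 0.442, 0.897, -0.002]
wrist_force: [0.1, 0.7, 1.0]
opening: 0.002
```

Run:
```python
from h import *
o=get_obs();print(inv(o["eef_pos"]),o["wrist_force"])
for n in ("wrist","scene"):
    c=camera(n); cv2.imwrite(f"pics/e_{n}.png",c["img"])
a=cv2.imread("pics/e_scene.png")[180:330,230:380];b=cv2.imread("pics/e_wrist.png")[160:480,80:400]
cv2.imwrite("pics/ez.png",np.hstack([cv2.resize(x,(400,400),interpolation=cv2.INTER_CUBIC) for x in (a,b)]))
```

```text
[-84.7 -69.  128.3] [0.10292459 0.69033094 0.98547903]
```

View pics/ez.png

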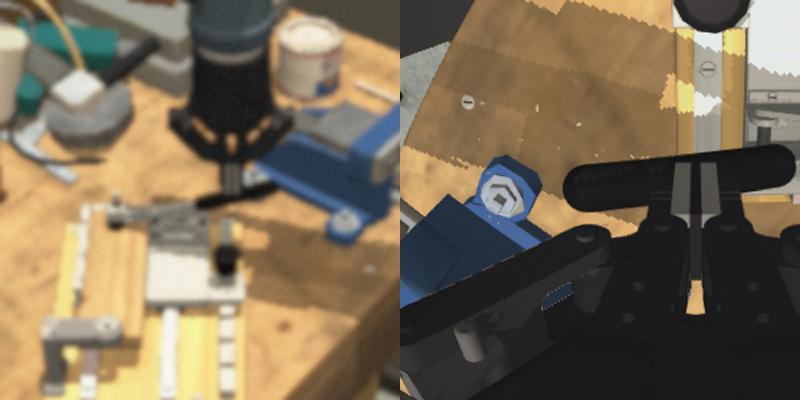

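Nearly closed; press on down until it snaps and force builds.

Emit:
servo_tool(
  plan=[
    [[-0.0008,-0.0006,-0.006,0,-1],[0,0,-0.006,0,-1],[0,0,-0.003,0,-1],[0,0,0,0,-1]],
  ],
)

```text
time_s: 5.5
eef_pos: [0.5226, 0.2841, 0.1148]
eef_rot: [-0.001, 0.442, 0.897, -0.001]
wrist_force: [0.5, 0.1, 0.0]
opening: -0.005
```

Emit:
servo_tool(
  plan=[
    [[0,0,-0.002,0,-1],[0,0,-0.002,0,-1],[0,0,0,0,-1]],
  ],
)

```text
time_s: 5.8
eef_pos: [0.5234, 0.2843, 0.1119]
eef_rot: [0.0, 0.442, 0.897, 0.0]
wrist_force: [-0.9, 0.0, 1.8]
opening: -0.003
```

Run:
```python
from h import *
o=get_obs();print(inv(o["eef_pos"]),o["wrist_force"])
for n in ("wrist","scene"):
    c=camera(n); cv2.imwrite(f"pics/f_{n}.png",c["img"])
a=cv2.imread("pics/f_scene.png")[180:330,230:380];b=cv2.imread("pics/f_wrist.png")[160:480,80:400]
cv2.imwrite("pics/fz.png",np.hstack([cv2.resize(x,(400,400),interpolation=cv2.INTER_CUBIC) for x in (a,b)]))
```

```text
[-83.5 -69.7 111.9] [-0.93550846  0.04281499  1.7604756 ]
```

View pics/fz.png

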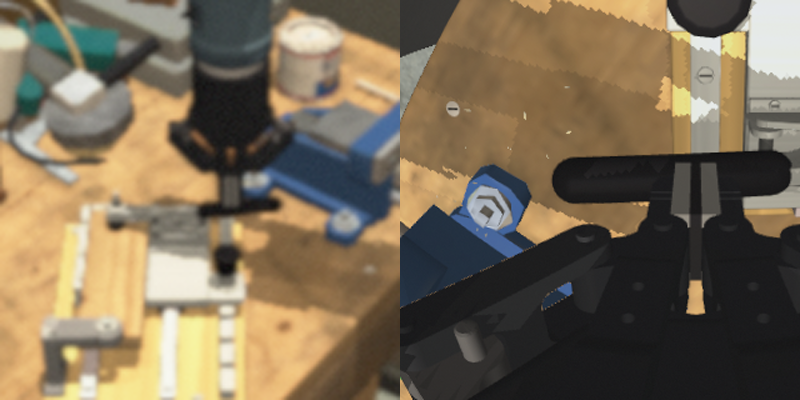

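Emit:
servo_tool(
  plan=[
    [[0,0,-0.003,0,-1],[0,0,-0.003,0,-1],[0,0,0,0,-1]],
  ],
)

```text
time_s: 6.2
eef_pos: [0.5232, 0.2839, 0.1078]
eef_rot: [0.0, 0.442, 0.897, -0.001]
wrist_force: [-9.6, -4.6, 18.0]
opening: -0.006
```

Emit:
servo_tool(
  plan=[
    [[0,0,0.02,0,-1],[0,0,0.05,0,-1],[0,0,0.05,0,0],[-0.01,0.02,0.01,0,1],[-0.01,0.02,0,0,1],[0,0,0,0,1],[0,0,0,0,1]],
  ],
)

```text
time_s: 6.9
eef_pos: [0.503, 0.3243, 0.2353]
eef_rot: [-0.0, 0.442, 0.897, -0.0]
wrist_force: [-0.5, 0.6, 0.4]
opening: 0.846
```

Run:
```python
from h import *
o=get_obs();print(inv(o["eef_pos"]),o["eef_pos"],o["wrist_force"])
for n in ("wrist","scene"):
    c=camera(n); cv2.imwrite(f"pics/g_{n}.png",c["img"]); pickle.dump(c,open(f"g_{n}.pkl","wb"))
    print([(t,round(x["conf"],2),round(x["centre"][1]*640,1),round(x["centre"][0]*480,1)) for t in("handle_end","knob") for x in pinpoint(c,t)[:2]])
a=cv2.imread("pics/g_scene.png")[180:330,230:380]
cv2.imwrite("pics/gz.png",cv2.resize(a,(600,600),interpolation=cv2.INTER_CUBIC))
c=pickle.load(open("g_wrist.pkl","rb"))
print(projfish(c,[J(-78,-6,89),J(-125,-70,96)]))
```

```text
[-75.3 -25.5 235.3] [0.50296968 0.32431122 0.23533179] [-0.53770774  0.61865585  0.36475389]
[('handle_end', 0.67, 253.9, 287.6), ('knob', 0.67, 314.8, 201.3), ('knob', 0.6, 315.9, 155.2)]
[('handle_end', 0.52, 333.6, 257.7), ('knob', 0.44, 315.4, 281.5)]
[[312.54664727 205.61897044]
 [253.43608453 287.26354753]]
```

View pics/g_wrist.png

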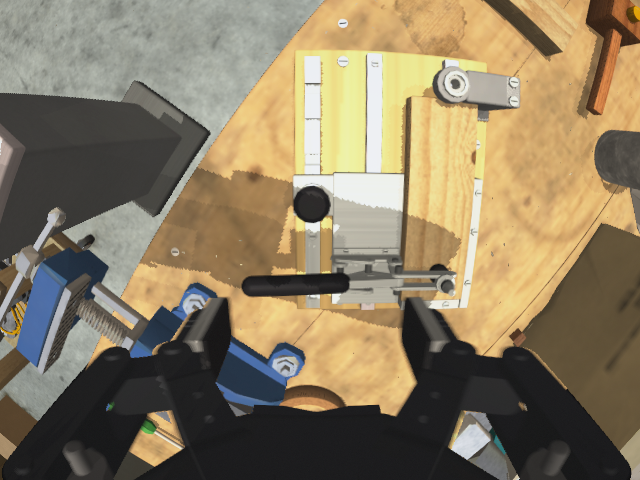

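View pics/gz.png

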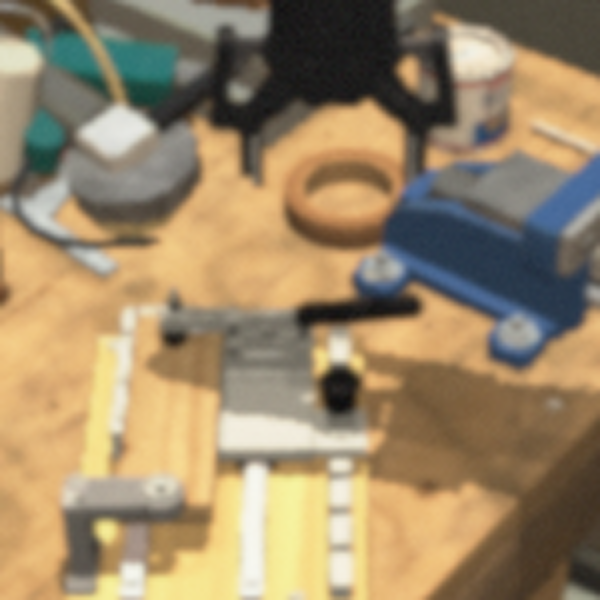

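Emit:
servo_tool(
  plan=[
    [[-0.015,0.0137,-0.03,0,1],[0,0,-0.045,0,1],[0,0,-0.03,0,1],[0,0,0,0,1],[0,0,0,0,1]],
  ],
)

```text
time_s: 7.7
eef_pos: [0.4885, 0.3377, 0.1311]
eef_rot: [-0.0, 0.442, 0.897, -0.0]
wrist_force: [0.7, -0.1, 0.5]
opening: 1.004
```

Run:
```python
from h import *
o=get_obs();print(inv(o["eef_pos"]),o["eef_pos"],o["wrist_force"])
c=camera("wrist");cv2.imwrite("pics/i_w.png",c["img"]);pickle.dump(c,open("i_w.pkl","wb"))
G=pickle.load(open("g_wrist.pkl","rb"))
print(projfish(c,[J(-78,-6,89),o["eef_pos"]*[1,1,0]+[0,0,.089]]))
```

```text
[-78.6  -6.1 131.1] [0.48853764 0.33774834 0.13106174] [ 0.6835977  -0.14650659  0.53757351]
[[317.30921634 284.49923289]
 [316.12207813 284.61072254]]
```

View pics/i_w.png

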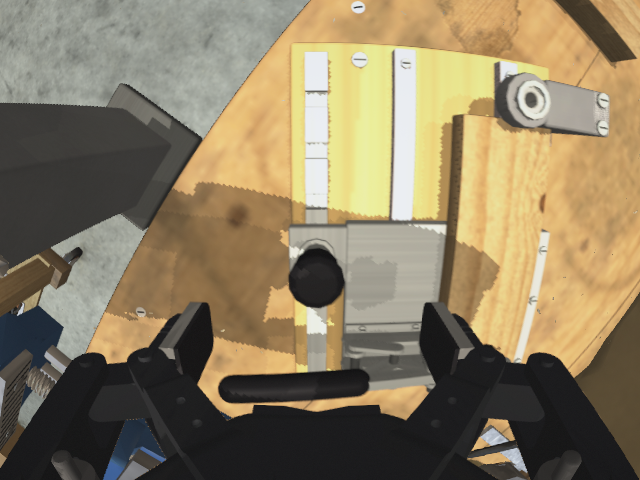

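Run:
```python
from h import *
L=[(pickle.load(open(f,"rb")),uv) for f,uv in (("b_w.pkl",(323.5,160.7)),("g_wrist.pkl",(311.5,203)),("i_w.pkl",(316,276.5)))]
P,e=tri([ray(c,u,1) for c,u in L]);print(P.round(4),np.round(e,4),inv(P))
P,e=tri([ray(c,u,1) for c,u in L[1:]]);print(P.round(4),np.round(e,4),inv(P))
c,u=L[2];o,d=ray(c,u,1);
for z in (.082,.089): print((o+d*(z-o[2])/d[2]).round(4))
```

```text
[0.4885 0.3377 0.078 ] [0.0003 0.0003 0.    ] [-78.7  -6.1  78. ]
[0.4883 0.3377 0.0784] [0.0001 0.0001] [-78.8  -6.   78.4]
[0.4875 0.3389 0.082 ]
[0.4858 0.3412 0.089 ]
```

Emit:
servo_tool(
  plan=[
    [[-0.001,0.001,-0.03,0,1],[0,0,-0.025,0,1],[0,0,-0.006,0,0.2],[0,0,0,0,0],[0,0,0,0,-0.1],[0,0,0,0,-0.2]],
  ],
)

```text
time_s: 8.35
eef_pos: [0.4887, 0.3396, 0.0719]
eef_rot: [0.001, 0.442, 0.897, 0.001]
wrist_force: [-0.3, 0.5, 0.6]
opening: 0.403
```

Run:
```python
from h import *
o=get_obs();print(inv(o["eef_pos"]),o["eef_pos"],o["wrist_force"],o["opening"])
c=camera("wrist");cv2.imwrite("pics/j_w.png",c["img"])
c=camera("scene");cv2.imwrite("pics/j_s.png",cv2.resize(c["img"][180:330,230:380],(600,600),interpolation=cv2.INTER_CUBIC))
```

```text
[-77.4  -4.7  71.9] [0.48868057 0.33959203 0.07187664] [-0.25941143  0.54587191  0.64171776] 0.40281622573515635
```

View pics/j_w.png

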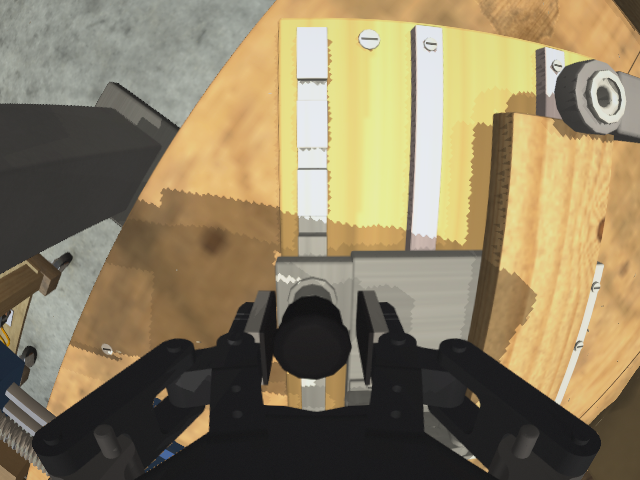

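View pics/j_s.png

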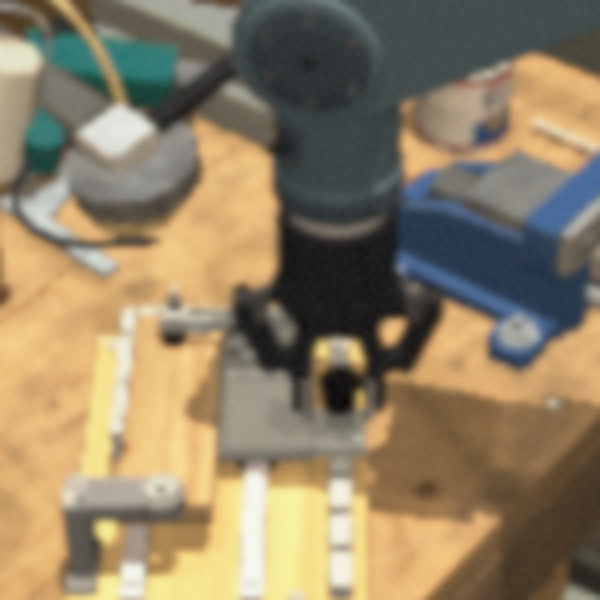

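Emit:
servo_tool(
  plan=[
    [[0,0,0,0,-0.4],[0,0,0,0,-1],[0,0,0,0,-1],[0,0,0,0,-1]],
  ],
)

```text
time_s: 8.85
eef_pos: [0.4874, 0.3389, 0.0712]
eef_rot: [0.0, 0.442, 0.897, -0.0]
wrist_force: [-4.0, -2.9, 8.6]
opening: 0.303
```

Emit:
servo_tool(
  plan=[
    [[0,0,0.003,0,-1],[0,0,0.003,0,-1],[0,0,0.003,0,-1],[0,0,0,0,-1]],
  ],
)

```text
time_s: 9.25
eef_pos: [0.4871, 0.3388, 0.0785]
eef_rot: [-0.0, 0.442, 0.897, -0.0]
wrist_force: [3.1, -0.8, -7.5]
opening: 0.3
```

Emit:
servo_tool(
  plan=[
    [[0,0,0.0025,0,-1],[0,0,0,0,-1],[0,0,0,0,-1]],
  ],
)

```text
time_s: 9.55
eef_pos: [0.4871, 0.3388, 0.081]
eef_rot: [-0.0, 0.442, 0.897, -0.0]
wrist_force: [2.9, -1.0, -9.8]
opening: 0.302
```

Run:
```python
from h import *
o=get_obs();print(inv(o["eef_pos"]),o["eef_pos"],o["wrist_force"],o["opening"])
c=camera("wrist");cv2.imwrite("pics/k_w.png",c["img"])
```

```text
[-79.1  -4.3  81. ] [0.48706961 0.33882034 0.08097787] [ 2.9281889  -1.04129364 -9.78001355] 0.3018251933738625
```

View pics/k_w.png

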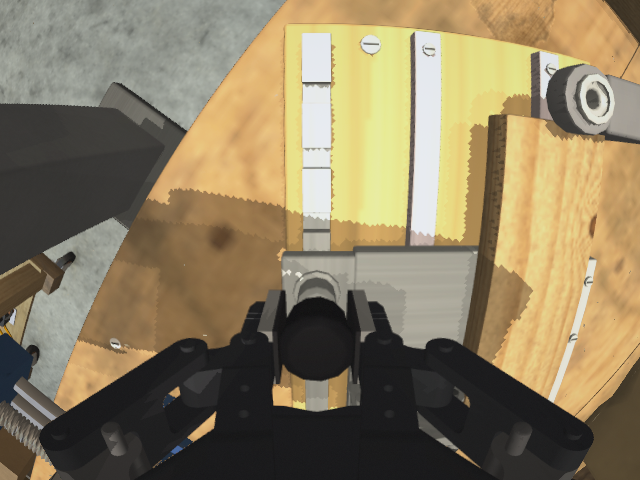

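Emit:
servo_tool(
  plan=[
    [[-0.0024,0.0032,0,0,-1],[-0.0024,0.0032,0,0,-1],[-0.0025,0.0032,0,0,-1],[-0.0024,0.0032,0,0,-1],[-0.0025,0.0032,0,0,-1],[-0.0024,0.0031,0,0,-1],[-0.0024,0.0031,0,0,-1],[-0.0025,0.0032,0,0,-1]],
  ],
)

```text
time_s: 10.4
eef_pos: [0.4673, 0.3646, 0.0812]
eef_rot: [-0.0, 0.442, 0.897, -0.0]
wrist_force: [0.5, -1.4, -9.2]
opening: 0.305
```

Emit:
servo_tool(
  plan=[
    [[0,0,0,0,-1],[0,0,0,0,-1]],
  ],
)

```text
time_s: 10.6
eef_pos: [0.4671, 0.3649, 0.0812]
eef_rot: [-0.001, 0.442, 0.897, 0.0]
wrist_force: [-1.6, 1.3, -8.8]
opening: 0.303
```

Run:
```python
from h import *
o=get_obs();print(inv(o["eef_pos"]),o["eef_pos"],o["wrist_force"],o["opening"])
c=camera("wrist");cv2.imwrite("pics/l_w.png",c["img"])
```

```text
[-79.   28.6  81.2] [0.46710001 0.36493577 0.08120737] [-1.59792211  1.27545699 -8.84596351] 0.3028016627547963
```

View pics/l_w.png

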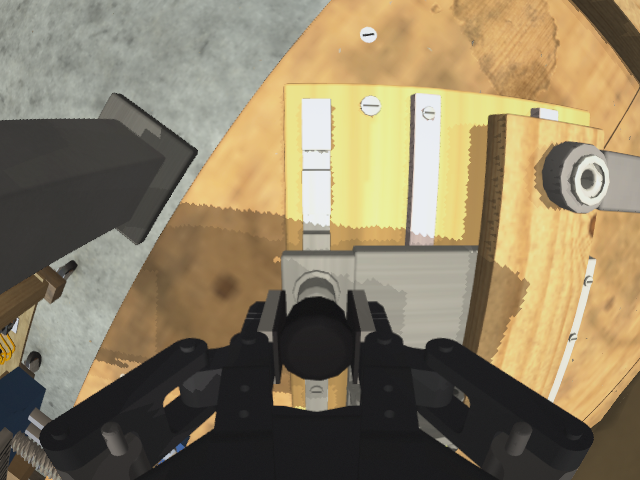

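Emit:
servo_tool(
  plan=[
    [[0.0003,-0.0004,-0.002,0,-1],[0,0,-0.003,0,-1],[0,0,-0.002,0,-1],[0,0,-0.001,0,-1],[0,0,0,0,-1]],
  ],
)

```text
time_s: 11.15
eef_pos: [0.468, 0.3639, 0.0732]
eef_rot: [-0.0, 0.442, 0.897, -0.0]
wrist_force: [-2.4, -0.0, -6.2]
opening: 0.301
```

Emit:
servo_tool(
  plan=[
    [[0,0,-0.002,0,-1],[0,0,0,0,-1],[0,0,0,0,-0.2],[0,0,0,0,0.3],[0,0,0,0,1],[0,0,0,0,1],[0,0,0,0,1]],
  ],
)

```text
time_s: 11.85
eef_pos: [0.4685, 0.3641, 0.0717]
eef_rot: [0.0, 0.442, 0.897, 0.0]
wrist_force: [-0.3, -0.1, 0.4]
opening: 0.999
```

Run:
```python
from h import *
o=get_obs();print(inv(o["eef_pos"]),o["eef_pos"],o["wrist_force"],o["opening"])
c=camera("wrist");cv2.imwrite("pics/m_w.png",c["img"])
```

```text
[-78.4  27.   71.7] [0.46852808 0.36409981 0.07168187] [-0.33582994 -0.09591813  0.41524433] 0.9990535351261479
```

View pics/m_w.png

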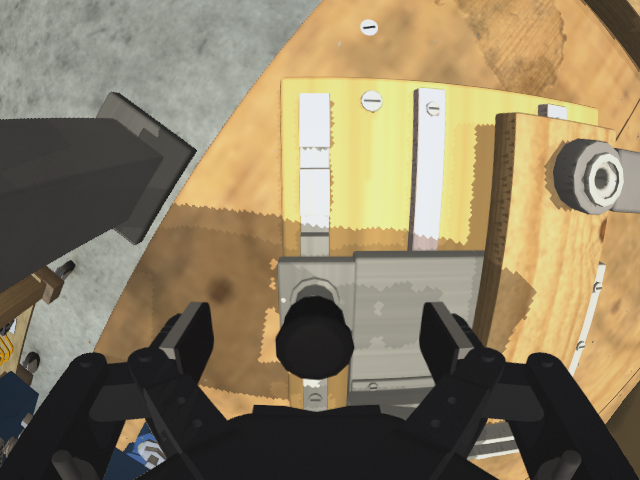

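Emit:
servo_tool(
  plan=[
    [[0,0,0.02,0,1],[0,0,0.04,0,1],[0,0,0,0,1],[0,0,0,0,1]],
  ],
)

```text
time_s: 12.3
eef_pos: [0.4689, 0.3644, 0.1326]
eef_rot: [0.001, 0.442, 0.897, 0.001]
wrist_force: [0.1, 0.7, -0.7]
opening: 0.998
```

Run:
```python
from h import *
o=get_obs();print(inv(o["eef_pos"]),o["eef_pos"],o["wrist_force"],o["opening"])
c=camera("wrist");cv2.imwrite("pics/n_w.png",c["img"]);pickle.dump(c,open("n_w.pkl","wb"))
i=cv2.imread("pics/i_w.png")
cv2.imwrite("pics/nz.png",np.hstack([cv2.resize(x[190:420,200:480],(400,328)) for x in (i,c["img"])]))
```

```text
[-77.9  27.  132.6] [0.46894519 0.36442693 0.13263865] [ 0.14119735  0.72316261 -0.73221723] 0.9983589689877611
```

View pics/nz.png

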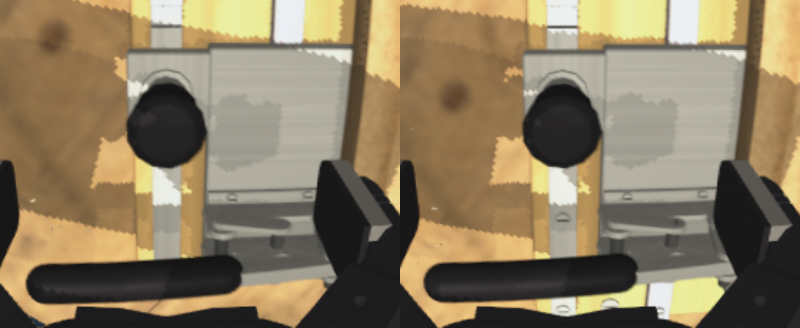

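Emit:
servo_tool(
  plan=[
    [[0,0,0.04,0,1],[0.006,-0.008,0.04,0,1],[0.006,-0.008,0.03,0,1],[0,0,0,0,1],[0,0,0,0,1]],
  ],
)

```text
time_s: 12.85
eef_pos: [0.4799, 0.3477, 0.2404]
eef_rot: [-0.0, 0.442, 0.897, -0.0]
wrist_force: [-0.0, -0.5, -0.5]
opening: 0.996
```

Run:
```python
from h import *
o=get_obs();print(inv(o["eef_pos"]),o["eef_pos"],o["wrist_force"],o["opening"])
for n in ("wrist","scene"):
    c=camera(n);cv2.imwrite(f"pics/p_{n}.png",c["img"]);pickle.dump(c,open(f"p_{n}.pkl","wb"))
    print([(t,round(x["conf"],2),round(x["centre"][1]*640,1),round(x["centre"][0]*480,1)) for t in("handle_end","knob") for x in pinpoint(c,t)[:2]])
cv2.imwrite("pics/pz.png",cv2.resize(c["img"][210:330,230:350],(600,600),interpolation=cv2.INTER_CUBIC))
c=pickle.load(open("p_wrist.pkl","rb"));print(projfish(c,[J(-125,-38,96),J(-78,26,89),J(34,-38,80)]).round(1))
```

```text
[-79.4   7.1 240.4] [0.4798508  0.34772783 0.24041859] [-0.03544258 -0.47718502 -0.47321448] 0.9959293981527604
[('handle_end', 0.55, 258.7, 287.5), ('handle_end', 0.44, 523.6, 39.9), ('knob', 0.89, 318.3, 203.1)]
[('knob', 0.47, 317.5, 288.9)]
[[259.6 285.7]
 [317.9 205.3]
 [445.8 276.8]]
```

View pics/p_wrist.png

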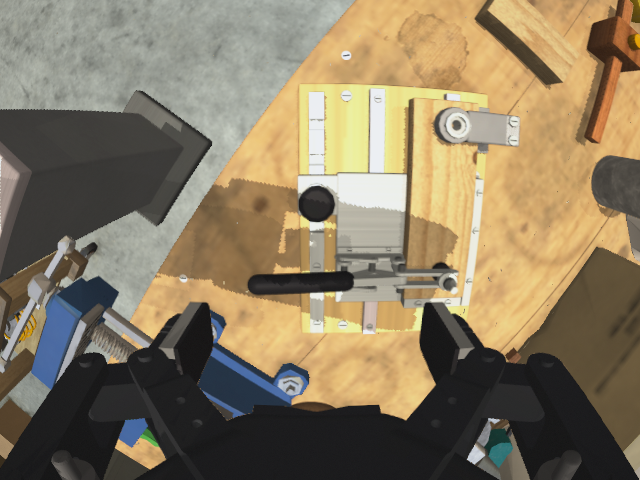

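View pics/pz.png

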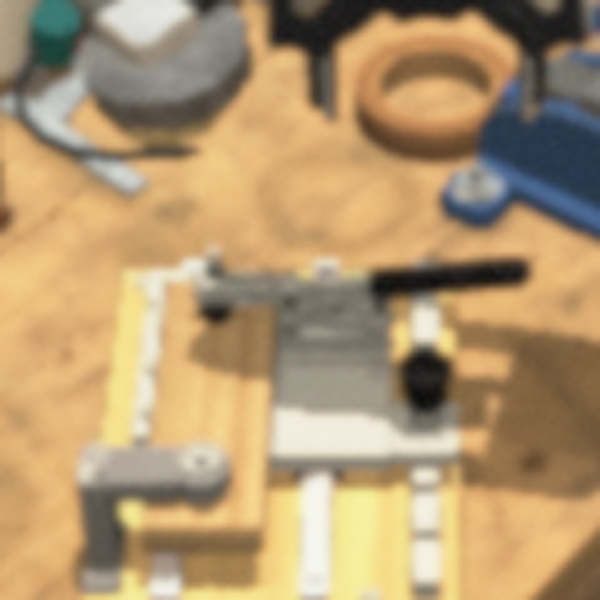

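```bash
python3 -c "
from bench import *
print(hand_in())"
```

```text
the job is handed in; nothing more can be done
None
```

I closed the toggle clamp on the batten, moved the carriage one notch towards the drill guide, let the knob drop home, and handed the job in at about 13 s of the 51 s allowed. The hand-in gives no verdict, so these are my own last checks.

- **Clamp:** I pushed the handle over with the closed fingers until it met its stop, at about 18 N. After the slide the handle end was found about 2 px from the locked position one notch on. The pad looks to be on the batten, but I had no direct reading of its force.
- **Plunger and carriage:** I gripped the knob and raised it about 10 mm. The pull of about 8 to 10 N matched the spring. I slid it about 32 mm along the rails, by tool position. On lowering, the spring was still pulling down with the knob about 2 mm above its start height, so the pin had entered the notch rather than resting on the bar. I then opened the gripper.
- **Final pictures:** Knob, handle and carriage looked the same relative to each other as before the slide. The knob was about 2 px from where the new notch puts it, and about as low as at the start. The batten still lay along the fence and against the end stop. The gripper was well clear with about zero force, and I saw no contact with the tape, driver or spare block.

**Disagreements:** heights measured from the cameras came out up to about 11 mm lower than the text's (knob top 78 to 84 mm instead of 89). The top and wrist cameras placed the jig about 5 mm apart in y. I worked from the wrist-camera position and the forces.

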